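# Load the honing spindle and shut its guard

### The arm

A 6-joint arm with a two-finger parallel gripper is mounted at the origin on a cart in front of the work surface, level with it; the furniture and walls round the work are solid. World frame = base frame: x ahead of the robot, y to its left, z up, the work surface at z = 0. Lengths are in m, angles in rad, forces in N, time in s.
With the tool pointing down it reaches from about 0.35 to 0.775 m from the base axis. Payload 5.5 kg.
Tool frame: the origin (TCP) lies between the finger pads; the fingertips stand 8 mm ahead of it and the grasp point (between the pads) lies 11 mm behind it; z points along the fingers, y is the line along which they close (so a half turn about z gives the same grasp; the last joint's range is limited). The gripper opens to 85 mm and grips with 20 to 120 N. Pads are 22 mm wide; open, the fingers measure 114 mm over their backs; the gripper's body (76 mm by 85 mm) begins 54 mm behind the grasp point. The pads swing forward as they close: fully open they stand 13 mm farther back than shut.
Start: joints at [-1.304, 0.313, 0.046, 1.304, 0, 1.431], TCP at [0.228, -0.528, 0.239] pointing down, gripper open.
Joint ranges: [-2.76, 2.76], [-0.86, 1.69], [-1.03, 1.26], [-2.2, 2.34], [-1.47, 1.5], [-3.14, 3.14]. Speed limits (rad/s): [2.57, 2.57, 3.14, 3.14, 3.14, 3.14].

### API

Orientations are given as a unit quaternion [w, x, y, z].
In Python, from workcell import status, vision, job gives the robot as it stands. The module is installed in compiled form; this text tells all that it offers.
- The arm moves only by the tool apply_moves, never from a script. Its argument "moves" is one flat list of numbers, 6 for each row, row after row: the shift along the world's x, y, z in units of 25 mm (1.0 is 25 mm), then the turn, a rotation vector about the world's x, y, z in rad. In form: [x, y, z, rx, ry, rz, x, y, z, rx, ry, rz, ...]. A call has 1 to 20 rows; each row is the pose to reach, as a shift and turn from the pose commanded when the call began; what a row does not reach only later rows make up. A row lasts 1/12 s, in which the tool goes at most 41.7 mm and 7.16 degrees, less where a joint would pass 70% of its speed; a pose out of reach is approached as far as the arm can. A call with a gripper value outside its range is refused whole. "claw" is the opening in per cent of the stroke, from 0 (shut) to 100 (fully open), set as the call begins (left out, the last holds). The fingers move at their own pace and stop on an object; "newtons" is the grip in N (left out, the last holds). Time passes only in rows, so rows that repeat a pose let the fingers close. It gives the time, the measured TCP pose, the force, the opening and the grip force at its end, in the units of the state.
- status.get_state(): the state, without advancing time (a new reading comes with each control period).
- vision.read_camera(name): name is "scene" or "top" or "wrist"; returns a dict with "image" (420x560x3 uint8, blue, green, red), "camera_matrix" (3x3 intrinsics, pixels), "camera_from_world" (4x4, takes a point from world to camera coordinates). Camera axes: x right, y down, z forward; pixel columns grow to the right and rows downward; lengths in m; the calibration is good to about 2 mm. A picture is of the moment at which its call begins. There is no depth.
- job.hand_in(): hands the job in; it is judged then, once.
The state is a dict: "clock": time; "joint_pos": joint angles; "qvel": joint speeds; "tau": joint torques, N m; "tcp_pos": TCP position; "orientation": TCP orientation; "wrist_force": force on the tool from outside, world axes, zero at the start; "ft_torque": the same for the moment, N m; "finger_gap": finger opening in m; "grip_force": force on a finger pad.
Only numpy, scipy, OpenCV 4.12 (cv2) and the standard library are available. Lean on these libraries where they do the work, as an engineer would, in place of code of your own. Each camera call takes 0.05 s, during which the arm holds its last target. There are 200 camera calls.

### The job

Get the honing machine ready on the desk: slide its clear guard fully open, thread every loose black honing disc that lies on the desk onto the upright spindle, the largest at the bottom and each next smaller one on top of it, all fully home. Then push the guard shut until its catch clicks, and only then press the start button fully down and let it go.

Things in the scene. Friction and masses are not known exactly. Their poses are not given: they have to be found in the camera images.
- honer: the fixed honing machine: grey base 140 (x) by 340 (y) mm, top 40 mm above the desk, with a motor housing 85 x 120 x 50 mm on its left (+y) part (top 90 mm above the desk) and an upright steel spindle on its right part; origin on the desk under the base, its x away from the robot at yaw 0, its y along the guard's track. The machine stands in another place and yaw each time but never moves
- spindle_seat (a point): centre of the round steel seat (48 mm across) at the foot of the spindle, 46 mm above the desk; the lowest disc's underside rests here. The spindle is 11 mm thick, its cylinder rises 100 mm above the seat, then a cone 12 mm high narrows to a 4 mm tip. Axes as the machine
- spindle_tip (a point): tip of the spindle, 112 mm straight above the seat
- guard_knob (a point): centre of the black upright grip block on top of the guard: 20 mm (machine x) by 16 mm (machine y) by 36 mm high, its top 172 mm and its foot 136 mm above the desk. The guard is a clear panel 130 mm wide (y), 8 mm thick, on a track in front of the spindle (65 mm nearer the robot). Moves with the guard; axes as the machine
- guard (a joint): how far the guard is slid open, m: 0 shut in front of the spindle, 0.15 fully open, beside it in front of the motor housing; it opens towards the machine's +y. Friction under 2 N. Over the last 13 mm before shut a spring ball catch resists with up to about 8 N, gives way at about 6 mm and over the last few mm pulls the guard home and holds it; push on to the stop. Elsewhere the guard stays where it is left. Starts partly open
- start (a joint): travel of the start button, m: 0 up, 0.006 fully down; it springs up by itself; about 5 N holds it fully down
- start_top (a point): centre of the top face of the round grey start button (28 mm across, in a 44 mm black collar) on the motor housing, about 112 mm above the desk; pressed straight down
- disc64_mid (a point): centre (half-way up) of a loose black honing disc, outer diameter 64 mm, 20 mm high, with a straight 15 mm bore; its z is the bore's axis (either face may go down); it lies flat on the desk at the start. There are five such discs (64, 55, 46, 37, 28 mm); in a run up to two of them are absent
- disc55_mid (a point): centre (half-way up) of a loose black honing disc, outer diameter 55 mm, 20 mm high, with a straight 15 mm bore; its z is the bore's axis (either face may go down); it lies flat on the desk at the start. There are five such discs (64, 55, 46, 37, 28 mm); in a run up to two of them are absent
- disc46_mid (a point): centre (half-way up) of a loose black honing disc, outer diameter 46 mm, 20 mm high, with a straight 15 mm bore; its z is the bore's axis (either face may go down); it lies flat on the desk at the start. There are five such discs (64, 55, 46, 37, 28 mm); in a run up to two of them are absent
- disc37_mid (a point): centre (half-way up) of a loose black honing disc, outer diameter 37 mm, 20 mm high, with a straight 15 mm bore; its z is the bore's axis (either face may go down); it lies flat on the desk at the start. There are five such discs (64, 55, 46, 37, 28 mm); in a run up to two of them are absent
- disc28_mid (a point): centre (half-way up) of a loose black honing disc, outer diameter 28 mm, 20 mm high, with a straight 15 mm bore; its z is the bore's axis (either face may go down); it lies flat on the desk at the start. There are five such discs (64, 55, 46, 37, 28 mm); in a run up to two of them are absent
Mind the look-alikes: they are no part of the job. What is shaped like the part that bears disc55_mid but blue or orange is not meant.

How it is judged:
By the outcome, as a careful person would: the job done as asked, in the order asked, and still so for the second after the job is handed in, with the robot touching nothing.
Of disc64, disc55, disc46, disc37, disc28 only 3 to 5 are there at a start; the rules pass over those that are not, and their reading is None.
At some moment in a run one of disc64, disc55, disc46, disc37, disc28 may be knocked a few centimetres aside while the robot is not near it.
It also fails if it takes over 210 s, if anything falls off the work surface, if the arm or the gripper's body presses on something with over 40 N, if the wrist force passes 120 N, or if a joint passes its speed limit or range.

## Working session

There is one attempt and no reset: what is moved stays moved. The work goes in short steps, Python scripts to look and compute and a tool call to move; the robot and the scene stay as the last step left them, time stands still between calls to the robot, and variables do not carry over. Pictures are saved under pics/ and viewed, at most 16 in all, crops included, and the job is handed in when it is done.

Besides the shell and the picture viewer there is one more tool, called as name(argument=value, ...) on one line, values as JSON. apply_moves: Moves the arm, as the interface text tells. Its arguments: {"type":"object","properties":{"moves":{"type":"array","items":{"type":"number"}},"claw":{"type":"number"},"newtons":{"type":"number"}},"required":["moves"]}

```bash
mkdir -p pics; cat > h.py <<'E'
import numpy as np, cv2
from workcell import status, vision, job
def cam(n):
    d=vision.read_camera(n); return d['image'],np.array(d['camera_matrix']),np.array(d['camera_from_world'])
def proj(K,T,p):
    c=T[:3,:3]@np.array(p,float)+T[:3,3]; u=K@c; return u[:2]/u[2]
def back(K,T,uv,z):
    R,t=T[:3,:3],T[:3,3]; o=-R.T@t; d=R.T@np.linalg.inv(K)@np.array([uv[0],uv[1],1.]); return o+d*(z-o[2])/d[2]
E
python3 - <<'E'
from h import *
for n in ('scene','top'):
    i,K,T=cam(n); cv2.imwrite(f'pics/{n}0.png',i); np.savez(n+'.npz',i=i,K=K,T=T)
    print(n,K[0,0],(-T[:3,:3].T@T[:3,3]).round(3),T[2,:3].round(3))
print(status.get_state())
E
```

```text
scene 442.8395203518943 [0.196 0.543 0.756] [ 0.394 -0.526 -0.754]
top 529.7918735300372 [0.41  0.098 1.334] [ 0.125 -0.014 -0.992]
{'clock': 0.1, 'joint_pos': array([-1.30359121e+00,  3.13928961e-01,  4.51044064e-02,  1.30360672e+00,
       -2.48091087e-05,  1.43121663e+00]), 'qvel': array([-0.0002101 ,  0.00136989,  0.00337743, -0.00055777, -0.00086805,
        0.00038003]), 'tau': array([ 1.58965020e-03, -4.81730139e+01,  2.99241167e+01,  1.28676044e-02,
       -1.60422178e-04,  2.38392580e-06]), 'tcp_pos': array([ 0.22738144, -0.52765196,  0.23850078]), 'orientation': array([-8.15020000e-04,  9.79386643e-01,  2.01992907e-01, -6.45091916e-05]), 'wrist_force': array([-0.35123932, -0.10555368,  0.2767264 ]), 'ft_torque': array([0.01678623, 0.05386146, 0.00531942]), 'grip_force': 0.0, 'finger_gap': 0.08569413682650635}
```

View pics/scene0.png

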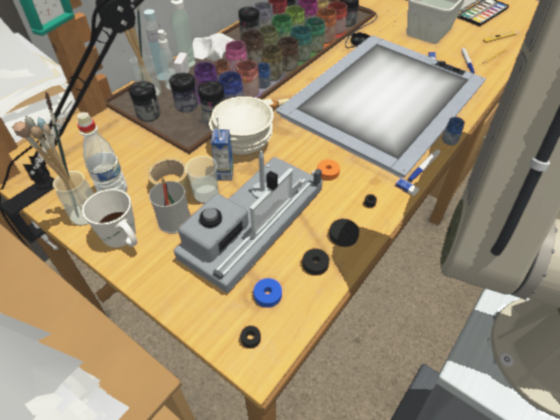

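View pics/top0.png

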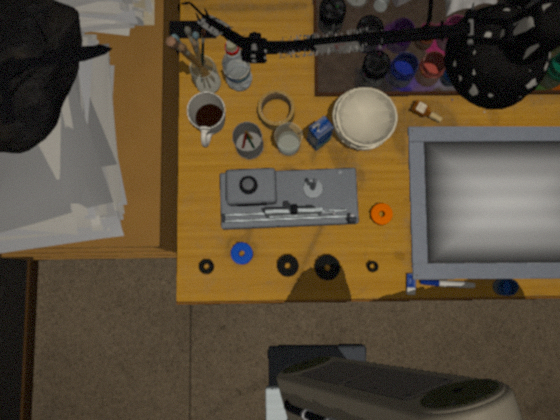

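Four black discs are visible in the top view, at (206,266), (288,265), (328,266) and (372,266). The look-alikes are a blue ring at (242,253) and an orange one at (381,213). Black jars and lids are at the back. The machine spans (220–357, 168–228), with its spindle near (313,185), knob near (293,210) and button near (248,185). I'll measure and check one close crop.

```bash
python3 - <<'E'
from h import *
d=np.load('top.npz'); i,K,T=d['i'],d['K'],d['T']
c=cv2.resize(i[155:285,190:400],None,fx=3.8,fy=3.8,interpolation=cv2.INTER_CUBIC); cv2.imwrite('pics/crop0.png',c)
hsv=cv2.cvtColor(i,cv2.COLOR_BGR2HSV); m=((hsv[...,2]<50)).astype(np.uint8); m[:245]=0;m[285:]=0;m[:,:185]=0;m[:,400:]=0
n,l,s,ce=cv2.connectedComponentsWithStats(m)
for k in range(1,n):
    if s[k,4]<30: continue
    cs,_=cv2.findContours((l==k).astype(np.uint8),0,2)
    x0,y0,w,h=s[k,:4]; u=(x0+(w-1)/2,y0+(h-1)/2)
    A=cv2.contourArea(cv2.convexHull(cs[0]))
    p=back(K,T,u,.012); print(u,w,h,p.round(4), 'dia mm',w*1.31/529.8*1000, 2*np.sqrt(A/np.pi)*2.47, np.hypot(p[0],p[1]).round(3))
E
```

```text
(np.float64(287.5), np.float64(265.0)) 20 21 [0.4472 0.1001 0.012 ] dia mm 49.45262363155909 48.7542776007734 0.458
(np.float64(327.5), np.float64(267.5)) 26 26 [0.4396 0.0007 0.012 ] dia mm 64.2884107210268 61.379434358425435 0.44
(np.float64(206.0), np.float64(266.0)) 13 13 [0.4475 0.3022 0.012 ] dia mm 32.1442053605134 31.22294582320159 0.54
(np.float64(372.0), np.float64(266.0)) 11 9 [ 0.4418 -0.1102  0.012 ] dia mm 27.198942997357495 22.383699659163174 0.455
```

View pics/crop0.png

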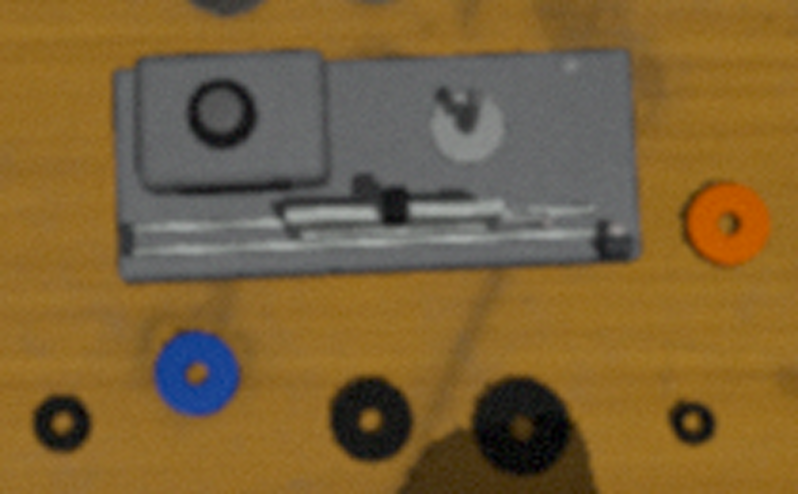

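The crop shows rings about 36, 53, 63 and 28 mm across. These are disc37 at the left, then disc55, disc64 and disc28 at the right, so disc46 is absent. Seat at crop (467,127), knob (395,205), button (223,113), and base corners (125,282), (638,258), (630,50).

```bash
python3 - <<'E'
from h import *
d=np.load('top.npz'); K,T=d['K'],d['T']
f=lambda u,v:(190-.37+u/3.8,155-.37+v/3.8)
for n,uv,z in [('seat',(467,127),.046),('knobtop',(395,204),.172),('btn',(223,113),.112),('c00',(125,282),.04),('c10',(638,260),.04),('c11',(630,50),.04),('c01',(114,70),.04),('d37',(62,422),.016),('d55',(371,418),.016),('d64',(522,426),.016),('d28',(692,422),.016)]:
    print(n,back(K,T,f(*uv),z).round(4))
d=np.load('scene.npz'); K,T=d['K'],d['T']; 
for p in [(.44,0,.02),(.4418,-.11,.02)]: print(proj(K,T,p))
E
```

```text
seat [0.6344 0.036  0.046 ]
knobtop [0.5675 0.0848 0.172 ]
btn [0.6334 0.1893 0.112 ]
c00 [0.5368 0.2581 0.04  ]
c10 [ 0.5468 -0.0735  0.04  ]
c11 [ 0.6854 -0.0723  0.04  ]
c01 [0.676  0.2657 0.04  ]
d37 [0.4482 0.3017 0.016 ]
d55 [0.448  0.1006 0.016 ]
d64 [0.4414 0.0022 0.016 ]
d28 [ 0.4425 -0.1089  0.016 ]
[345.29498959 228.47066361]
[370.67146558 197.56775846]
```

Plan: work with the fingers closing along machine x (yaw ≈ 0.029, turn +1.19). The guard is about 50 mm open, so open it first.

apply_moves(moves=[13.6,24.5,0,0,0,1.193,13.6,24.5,0,0,0,1.193,13.6,24.5,0,0,0,1.193,13.6,24.5,0,0,0,1.193,13.6,24.5,0,0,0,1.193,13.6,24.5,0,0,0,1.193,13.6,24.5,0,0,0,1.193,13.6,24.5,0,0,0,1.193,13.6,24.5,0,0,0,1.193,13.6,24.5,0,0,0,1.193,13.6,24.5,0,0,0,1.193,13.6,24.5,0,0,0,1.193,13.6,24.5,0,0,0,1.193,13.6,24.5,0,0,0,1.193,13.6,24.5,0,0,0,1.193,13.6,24.5,0,0,0,1.193,13.6,24.5,0,0,0,1.193,13.6,24.5,0,0,0,1.193,13.6,24.5,0,0,0,1.193,13.6,24.5,0,0,0,1.193], claw=60, newtons=60)

```text
clock: 1.77
tcp_pos: [0.5669, 0.0843, 0.2386]
orientation: [-0.0, 0.697, 0.717, -0.001]
wrist_force: [0.1, -0.7, -0.2]
finger_gap: 0.0509
grip_force: 0.0
```

```bash
python3 - <<'E'
from h import *
i,K,T=cam('wrist'); cv2.imwrite('pics/w0.png',i); np.savez('w0.npz',i=i,K=K,T=T)
s=status.get_state(); print(s['clock'],s['tcp_pos'],s['orientation'],s['joint_pos'])
print((-T[:3,:3].T@T[:3,3]).round(3),T[:3,:3].round(2))
for p in [(.5675,.0848,.172),(.6344,.036,.158),(.6344,.036,.046)]: print(proj(K,T,p))
E
```

```text
1.8167 [0.56683011 0.08371028 0.23890785] [-3.28184299e-04  6.97001899e-01  7.17068973e-01 -5.77307252e-04] [ 6.72891097e-03  3.10447097e-01  4.12630662e-02  1.30289019e+00
 -3.61857508e-04  1.54914538e+00]
[0.564 0.157 0.373] [[ 1.    0.03 -0.  ]
 [ 0.03 -0.96  0.28]
 [ 0.01 -0.28 -0.96]]
[285.01544898 222.90700625]
[380.46134064 286.04956053]
[350.29430358 228.33205621]
```

View pics/w0.png

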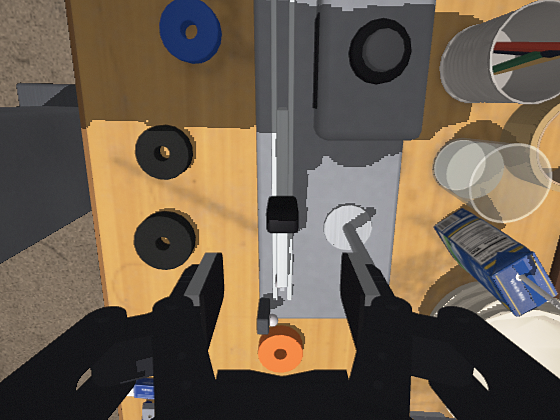

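The wrist view shows the knob top at about (284,218) and the seat at (349,227), both matching predictions to within 1–2 mm. The discs are at (164,152) and (164,240). Descending.

apply_moves(moves=[0,0,-1.5,0,0,0,0,0,-2.7,0,0,0,0,0,-3.65,0,0,0,0,0,-3.65,0,0,0,0,0,-3.65,0,0,0])

```text
clock: 2.23
tcp_pos: [0.566, 0.083, 0.1475]
orientation: [-0.001, 0.698, 0.717, -0.001]
wrist_force: [-0.8, 0.0, 1.2]
finger_gap: 0.0515
grip_force: 0.0
```

apply_moves(moves=[0,0,0,0,0,0,0,0,0,0,0,0,0,0,0,0,0,0,0,0,0,0,0,0,0,0,0,0,0,0,0,0.3,0,0,0,0,-0.02,0.7,0,0,0,0,-0.03,1.1,0,0,0,0,-0.04,1.5,0,0,0,0,-0.06,1.9,0,0,0,0,-0.07,2.3,0,0,0,0,-0.08,2.7,0,0,0,0,-0.09,3.1,0,0,0,0,-0.1,3.5,0,0,0,0,-0.11,3.8,0,0,0,0,-0.12,4.0,0,0,0,0,-0.12,4.1,0,0,0,0,-0.12,4.1,0,0,0], claw=0, newtons=50)

```text
schema error: expected a multiple of 6 numbers
```

apply_moves(moves=[0,0,0,0,0,0,0,0,0,0,0,0,0,0,0,0,0,0,0,0,0,0,0,0,0,0,0,0,0,0,0,0.3,0,0,0,0,-0.02,0.7,0,0,0,0,-0.03,1.1,0,0,0,0,-0.04,1.5,0,0,0,0,-0.06,1.9,0,0,0,0,-0.07,2.3,0,0,0,0,-0.08,2.7,0,0,0,0,-0.09,3.1,0,0,0,0,-0.1,3.5,0,0,0,0,-0.11,3.8,0,0,0,0,-0.12,4.0,0,0,0,0,-0.12,4.1,0,0,0,0,-0.12,4.1,0,0,0,0], claw=0, newtons=50)

```text
clock: 3.73
tcp_pos: [0.5642, 0.1835, 0.1505]
orientation: [0.003, 0.697, 0.717, -0.002]
wrist_force: [-4.9, -14.4, 8.4]
finger_gap: 0.0191
grip_force: 50.2
```

apply_moves(moves=[0,-0.1,0,0,0,0,0,-0.1,0,0,0,0,0,-0.1,0,0,0,0,0,-0.1,0,0,0,0,0,-0.1,1.6,0,0,0,0,-0.1,3,0,0,0,-1,-1.5,3.2,0,0,0,-2,-3,3.2,0,0,0,-3,-4.5,3.2,0,0,0,-4,-6,3,0,0,0,-4.94,-7.4,2,0,0,0,-4.94,-7.4,0.6,0,0,0,-4.94,-7.4,0.1,0,0,0,-4.94,-7.4,0.1,0,0,0], claw=60)

```text
clock: 4.9
tcp_pos: [0.4377, 0.0016, 0.1474]
orientation: [-0.003, 0.698, 0.717, -0.002]
wrist_force: [-0.0, 0.0, -0.3]
finger_gap: 0.051
grip_force: 0.0
```

```bash
cat > meas.py <<'E'
from h import *
import sys
def discs(n,roi=None,zt=.02):
    i,K,T=cam(n); 
    hsv=cv2.cvtColor(i,cv2.COLOR_BGR2HSV); m=(hsv[...,2]<58).astype(np.uint8)
    nn,l,s,ce=cv2.connectedComponentsWithStats(m)
    for k in range(1,nn):
        if not 40<s[k,4]<9000: continue
        cs,_=cv2.findContours((l==k).astype(np.uint8),cv2.RETR_EXTERNAL,cv2.CHAIN_APPROX_NONE)
        P=np.array([back(K,T,q[0],zt/2)[:2] for q in cs[0]],np.float32)
        (c,r)=cv2.minEnclosingCircle(P)
        if 11<r*1000<40 and .35<c[0]<.53 and s[k,4]: print(n,np.round(c,4),'dia',round(r*2000,1),'fill',round(float(cv2.contourArea(P)/(np.pi*r*r)),2),ce[k].round(0))
    return i,K,T
E
python3 - <<'E'
from meas import *
i,K,T=discs('wrist'); cv2.imwrite('pics/w1.png',i)
discs('top')
print(status.get_state()['tcp_pos'])
for p in [(.5649,.184,.172),(.4414,.0022,.02)]: print(proj(K,T,p))
E
```

```text
wrist [0.4439 0.1016] dia 56.4 fill 0.95 [297.  58.]
wrist [0.438  0.0017] dia 67.2 fill 0.93 [285. 193.]
wrist [ 0.4386 -0.1106] dia 38.5 fill 0.7 [282. 316.]
top [0.4458 0.0997] dia 58.2 fill 0.88 [288. 265.]
top [0.4481 0.3029] dia 35.0 fill 0.83 [206. 266.]
top [ 0.3865 -0.4391] dia 63.3 fill 0.56 [504. 286.]
[0.44115521 0.00199513 0.15095029]
[ 914.58165813 -430.92052233]
[289.32028398 196.5113864 ]
```

View pics/w1.png

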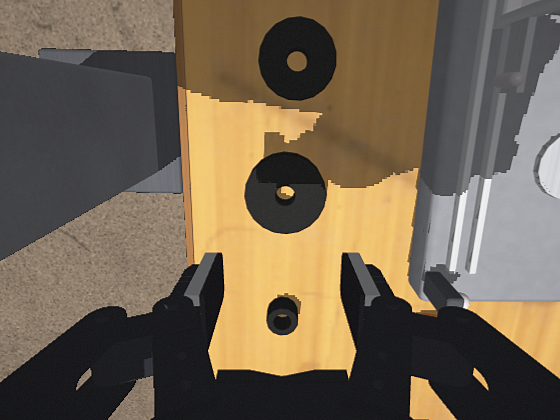

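The wrist view shows disc64 at (285,193), which is (0.440, 0.002), right under the tool. disc55 is at (297,58) and disc28 at (282,316), all as expected.

apply_moves(moves=[-0.05,0,0,0,0,0,-0.05,0,-1.5,0,0,0,-0.05,0,-3,0,0,0,-0.05,0,-4.5,0,0,0,-0.05,0,-5.3,0,0,0,-0.05,0,-5.75,0,0,0,-0.05,0,-5.75,0,0,0,-0.05,0,-5.75,0,0,0], claw=100)

```text
clock: 5.67
tcp_pos: [0.441, 0.0023, 0.0075]
orientation: [0.0, 0.696, 0.718, 0.0]
wrist_force: [0.7, 0.5, 1.6]
finger_gap: 0.0853
grip_force: 0.0
```

apply_moves(moves=[0,0,0,0,0,0,0,0,0,0,0,0,0,0,0,0,0,0,0,0,0,0,0,0,0,0,0,0,0,0,0,0,0.5,0,0,0,0,0,1.5,0,0,0,0,0,1.5,0,0,0], claw=0, newtons=40)

```text
clock: 6.33
tcp_pos: [0.4426, 0.0014, 0.0483]
orientation: [0.003, 0.697, 0.717, 0.002]
wrist_force: [0.2, -0.3, 0.3]
finger_gap: 0.0615
grip_force: 44.4
```

apply_moves(moves=[0,0,1.5,0,0,0,0,0,3,0,0,0,0,0,4.5,0,0,0,1,0.2,6,0,0,0,2.5,0.5,6,0,0,0,4,0.8,6,0,0,0,5.5,1.1,6,0,0,0,6.8,1.3,6,0,0,0,7.7,1.37,6,0,0,0,7.7,1.37,6,0,0,0,7.7,1.37,6,0,0,0,7.7,1.37,6,0,0,0])

```text
clock: 7.33
tcp_pos: [0.6314, 0.0361, 0.194]
orientation: [-0.0, 0.697, 0.717, -0.0]
wrist_force: [0.4, -0.3, -0.9]
finger_gap: 0.0612
grip_force: 44.6
```

```bash
python3 - <<'E'
from h import *
i,K,T=cam('wrist'); cv2.imwrite('pics/w2.png',i); np.savez('w2.npz',i=i,K=K,T=T)
s=status.get_state()['tcp_pos'];print(s)
print(proj(K,T,(s[0],s[1],s[2]+.013)), proj(K,T,(s[0],s[1]+.032,s[2]+.013)),proj(K,T,(.6344,.036,.046)))
j,K,T=cam('scene'); cv2.imwrite('pics/s2.png',cv2.resize(j[120:270,170:370],None,fx=3,fy=3,interpolation=cv2.INTER_CUBIC))
print(3*(proj(K,T,(.6344,.036,.158))-[170,120]))
E
```

```text
[0.63115688 0.03608276 0.19438337]
[284.07369554 293.78942705] [286.75458445 215.4139439 ] [287.16500435 190.54184395]
[273.54797467  92.33512284]
```

View pics/w2.png

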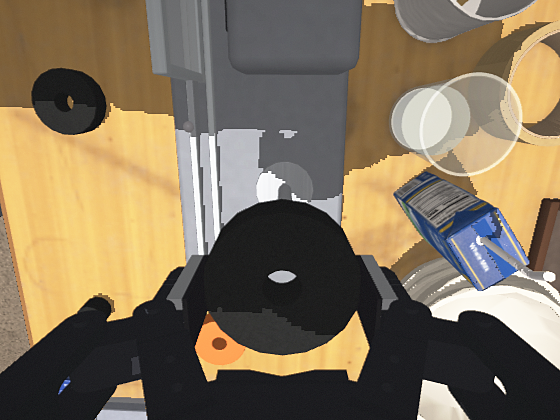

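View pics/s2.png

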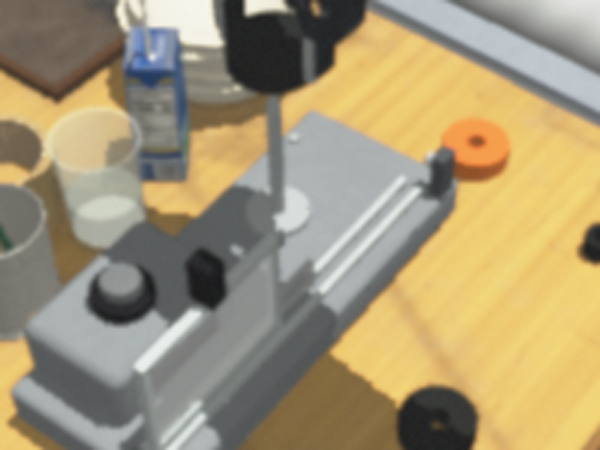

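The wrist image shows disc64 held level, with its bore rim centred near (284,287) and its bottom edge near v=355. In the scene view the disc is above the spindle. I'll check the disc's y offset in the hand numerically.

```bash
python3 - <<'E'
from h import *
d=np.load('w2.npz'); i,K,T=d['i'],d['K'],d['T']; s=np.array([.63115,.03608,.19438])
for dz in (.006,.0095,.0125):
  print(dz,[proj(K,T,s+[0,y,dz]).round(1).tolist() for y in (-.032,-.0075,0,.0075,.032)],'bot',proj(K,T,s+[0,.032,dz-.02]).round(1), 'w',proj(K,T,s+[.032,0,dz]).round(1),proj(K,T,s+[-.032,0,dz]).round(1))
g=cv2.cvtColor(i,cv2.COLOR_BGR2GRAY); print(g[255:365:3,283].tolist()); print(g[190:215:2,283].tolist()); print(g[290,180:380:4].tolist())
E
```

```text
0.006 [[281.7, 350.7], [283.4, 300.9], [284.0, 284.7], [284.5, 267.9], [286.5, 209.6]] bot [286.  195.8] w [362.6 286.7] [205.2 282.6]
0.0095 [[281.7, 356.4], [283.5, 305.7], [284.0, 289.1], [284.6, 272.1], [286.6, 212.4]] bot [286.1 197.9] w [364.5 291.2] [203.3 287. ]
0.0125 [[281.7, 361.5], [283.5, 309.9], [284.1, 293.1], [284.6, 275.7], [286.7, 215.0]] bot [286.2 199.9] w [366.2 295.3] [201.7 290.9]
[30, 29, 28, 29, 29, 62, 188, 185, 185, 167, 25, 23, 26, 26, 24, 25, 22, 30, 29, 31, 27, 53, 54, 56, 54, 54, 54, 54, 55, 54, 55, 54, 51, 31, 201, 199, 202]
[101, 101, 103, 102, 110, 25, 25, 22, 24, 26, 24, 28, 28]
[100, 106, 24, 23, 24, 26, 24, 29, 31, 30, 28, 27, 27, 27, 30, 26, 28, 31, 27, 30, 28, 23, 25, 26, 24, 23, 26, 25, 25, 26, 22, 31, 27, 33, 28, 27, 29, 30, 27, 29, 28, 28, 26, 28, 29, 25, 26, 25, 28, 23]
```

The offsets fit: the disc's top is 7 mm above the TCP and the y offset is under 1 mm. Nudging +2 mm in x and lowering onto the spindle.

apply_moves(moves=[0.09,0.05,0,0,0,0,0.09,0.05,-0.4,0,0,0,0.09,0.05,-0.8,0,0,0,0.09,0.05,-1.2,0,0,0,0.09,0.05,-1.6,0,0,0,0.09,0.05,-2.0,0,0,0,0.09,0.05,-2.4,0,0,0,0.09,0.05,-2.8,0,0,0,0.09,0.05,-3.2,0,0,0,0.09,0.05,-3.5,0,0,0,0.09,0.05,-3.5,0,0,0,0.09,0.05,-3.5,0,0,0])

```text
clock: 8.43
tcp_pos: [0.6342, 0.0374, 0.1062]
orientation: [-0.0, 0.697, 0.717, -0.0]
wrist_force: [-0.6, -0.5, 0.1]
finger_gap: 0.0615
grip_force: 44.7
```

apply_moves(moves=[0,0,0,0,0,0,0,0,0,0,0,0,0,0,0,0,0,0,0,0,0,0,0,0,0,0,1,0,0,0,0,0,2.2,0,0,0,0,0,3.4,0,0,0,-1.2,0.4,3.6,0,0,0,-2.6,0.8,3.6,0,0,0,-4,1.3,3.6,0,0,0,-5.4,1.8,3.2,0,0,0,-6.7,2.3,2.4,0,0,0,-7.5,2.52,1.5,0,0,0,-7.5,2.52,0.5,0,0,0,-7.5,2.52,0.5,0,0,0,-7.5,2.52,0.5,0,0,0], claw=100)

```text
clock: 9.77
tcp_pos: [0.4465, 0.1004, 0.1194]
orientation: [-0.0, 0.697, 0.717, -0.0]
wrist_force: [-0.2, 0.1, 0.3]
finger_gap: 0.0855
grip_force: 0.0
```

```bash
python3 - <<'E'
from meas import *
i,K,T=discs('wrist'); print(status.get_state()['tcp_pos'])
discs('top')
j,K,T=cam('scene'); c=j[100:300,170:420]; cv2.imwrite('pics/s3.png',cv2.resize(c,None,fx=3,fy=3,interpolation=cv2.INTER_CUBIC))
E
```

```text
wrist [0.4441 0.0998] dia 59.2 fill 0.91 [280. 203.]
[0.44801303 0.10034152 0.12036359]
top [0.4843 0.2117] dia 73.6 fill 0.07 [246. 251.]
top [ 0.4507 -0.5504] dia 60.7 fill 0.05 [548. 260.]
top [0.4476 0.3032] dia 35.0 fill 0.84 [206. 266.]
top [ 0.4429 -0.11  ] dia 27.1 fill 0.74 [372. 266.]
top [ 0.3902 -0.4394] dia 63.7 fill 0.56 [504. 286.]
top [0.358  0.2158] dia 69.1 fill 0.04 [242. 302.]
```

View pics/s3.png

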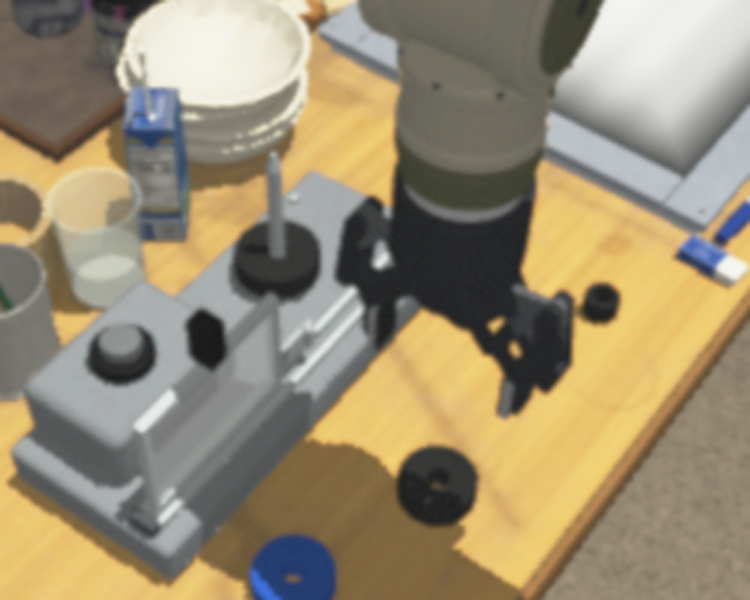

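disc64 lies flat on the seat, and the guard is fully open. Next is disc55 at (0.445, 0.100).

apply_moves(moves=[-0.08,0,-1.5,0,0,0,-0.08,0,-3,0,0,0,-0.08,0,-4,0,0,0,-0.08,0,-4.45,0,0,0,-0.08,0,-4.45,0,0,0,-0.08,0,-4.45,0,0,0])

```text
clock: 10.42
tcp_pos: [0.4462, 0.1002, 0.0086]
orientation: [0.0, 0.697, 0.717, 0.0]
wrist_force: [0.4, -0.2, 0.7]
finger_gap: 0.0852
grip_force: 0.0
```

apply_moves(moves=[0,0,0,0,0,0,0,0,0,0,0,0,0,0,0,0,0,0,0,0,0,0,0,0,0,0,0,0,0,0,0,0,0,0,0,0,0,0,1,0,0,0,0,0,2.5,0,0,0,0,0,4,0,0,0,0,-0.4,5.5,0,0,0,0.5,-0.8,6.5,0,0,0,2,-1.3,7.3,0,0,0,3.5,-1.8,7.4,0,0,0,5,-2.2,7.4,0,0,0,6.5,-2.5,7.4,0,0,0,7.58,-2.5,7.4,0,0,0,7.58,-2.5,7.4,0,0,0,7.58,-2.5,7.4,0,0,0,7.58,-2.5,7.4,0,0,0], claw=0)

```text
clock: 12.0
tcp_pos: [0.6336, 0.038, 0.1929]
orientation: [-0.001, 0.697, 0.717, -0.0]
wrist_force: [-1.1, 0.9, -0.5]
finger_gap: 0.0526
grip_force: 42.8
```

```bash
cat > fit.py <<'E'
# in-hand check: fit disc silhouette (top-face rim + bottom rim hull) to dark column/row limits
from h import *
from scipy.optimize import least_squares
import sys
D=float(sys.argv[1])/1000
i,K,T=cam('wrist'); s=status.get_state()['tcp_pos']; print(s.round(4))
g=cv2.cvtColor(i,cv2.COLOR_BGR2GRAY)
c0=proj(K,T,s+[0,0,.0075])
roi=g[:, int(c0[0])-12:int(c0[0])+12]; cols=[]
med=np.median(roi,axis=1)
print('pred bore centre',c0.round(1))
v=int(c0[1]); print('profile', list(zip(range(v-110,v+100,3),med[v-110:v+100:3].astype(int).tolist())))
for dz in (.0045,.0075,.0105): print(dz,[round(float(proj(K,T,s+[0,y,dz+z])[1]),1) for y,z in ((D/2,-.02),(.0075,0),(-.0075,0),(-D/2,0))])
E
python3 fit.py 55
```

```text
[0.6333 0.0382 0.1933]
pred bore centre [284.  286.1]
profile [(176, 29), (179, 28), (182, 28), (185, 29), (188, 51), (191, 64), (194, 98), (197, 100), (200, 98), (203, 99), (206, 100), (209, 48), (212, 25), (215, 25), (218, 27), (221, 25), (224, 28), (227, 29), (230, 29), (233, 29), (236, 28), (239, 30), (242, 28), (245, 29), (248, 29), (251, 29), (254, 28), (257, 29), (260, 29), (263, 29), (266, 29), (269, 26), (272, 187), (275, 185), (278, 184), (281, 35), (284, 25), (287, 25), (290, 25), (293, 25), (296, 24), (299, 25), (302, 26), (305, 28), (308, 28), (311, 30), (314, 28), (317, 31), (320, 52), (323, 50), (326, 50), (329, 51), (332, 50), (335, 51), (338, 50), (341, 50), (344, 211), (347, 205), (350, 205), (353, 204), (356, 205), (359, 205), (362, 204), (365, 205), (368, 203), (371, 205), (374, 204), (377, 26), (380, 27), (383, 28)]
0.0045 [204.2, 265.8, 298.5, 339.2]
0.0075 [206.2, 269.2, 302.4, 343.8]
0.0105 [208.2, 272.8, 306.6, 348.6]
```

Seating check is good (offset within 1 mm). Lowering, releasing and heading to disc37.

apply_moves(moves=[0.02,-0.02,-0.4,0,0,0,0.02,-0.02,-0.8,0,0,0,0.02,-0.02,-1.2,0,0,0,0.02,-0.02,-1.6,0,0,0,0.02,-0.02,-2.0,0,0,0,0.02,-0.02,-2.4,0,0,0,0.02,-0.02,-2.8,0,0,0,0.02,-0.02,-3.2,0,0,0,0.02,-0.02,-3.4,0,0,0,0.02,-0.02,-3.4,0,0,0])

```text
clock: 12.88
tcp_pos: [0.634, 0.0375, 0.1061]
orientation: [-0.001, 0.697, 0.717, -0.001]
wrist_force: [-0.1, -0.2, -0.5]
finger_gap: 0.0521
grip_force: 42.9
```

apply_moves(moves=[0,0,0,0,0,0,0,0,0,0,0,0,0,0,0,0,0,0,0,0,0,0,0,0,0,0,1,0,0,0,0,0,2.2,0,0,0,0,0,3.4,0,0,0,-1.3,0,4,0,0,0,-2.8,0.5,4,0,0,0,-4.2,1.5,4,0,0,0,-5.6,2.5,4,0,0,0,-6.8,3.5,3.6,0,0,0,-7.45,4.8,3,0,0,0,-7.45,6.3,2.5,0,0,0,-7.45,7.8,2,0,0,0,-7.45,9.2,1.4,0,0,0,-7.45,10.6,0.6,0,0,0,-7.45,10.6,0.6,0,0,0,-7.45,10.6,0.6,0,0,0,-7.45,10.6,0.6,0,0,0], claw=100)

```text
clock: 14.55
tcp_pos: [0.4487, 0.3023, 0.1234]
orientation: [0.0, 0.697, 0.718, -0.0]
wrist_force: [-0.7, 1.0, -0.7]
finger_gap: 0.0853
grip_force: 0.0
```

```bash
python3 - <<'E'
from meas import *
i,K,T=discs('wrist'); print(status.get_state()['tcp_pos'],status.get_state()['joint_pos'].round(2))
discs('top')
j,K,T=cam('scene'); c=j[100:300,170:420]; cv2.imwrite('pics/s4.png',np.hstack([cv2.resize(c,(400,320)),cv2.resize(i,(400,320))]))
E
```

```text
wrist [0.4444 0.3027] dia 41.1 fill 0.87 [278. 201.]
[0.44912417 0.30188696 0.12384358] [ 0.44  0.31 -0.25  1.01 -0.    1.99]
top [ 0.4429 -0.11  ] dia 27.1 fill 0.73 [372. 266.]
top [ 0.389  -0.4393] dia 63.3 fill 0.57 [504. 286.]
```

View pics/s4.png

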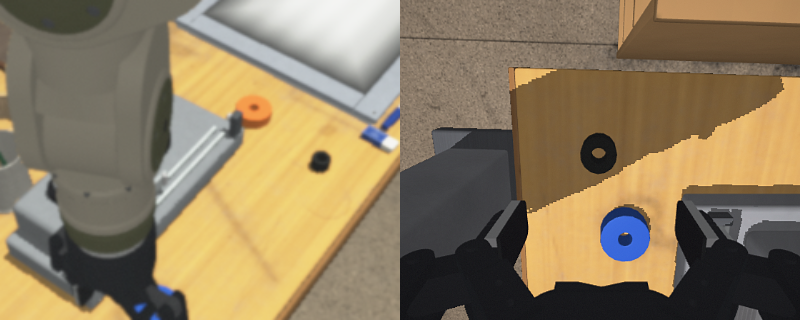

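disc37 is at about (277,201) in the wrist frame, directly below the tool. The blue ring is clear of the fingers. Grasping it.

apply_moves(moves=[-0.12,0.02,-1.5,0,0,0,-0.12,0.02,-3,0,0,0,-0.12,0.02,-4,0,0,0,-0.12,0.02,-4.5,0,0,0,-0.12,0.02,-4.5,0,0,0,-0.12,0.02,-4.5,0,0,0], claw=75)

```text
clock: 15.2
tcp_pos: [0.446, 0.3019, 0.0109]
orientation: [-0.0, 0.697, 0.717, -0.0]
wrist_force: [1.0, -0.2, -0.2]
finger_gap: 0.0638
grip_force: 0.0
```

apply_moves(moves=[0,0,0,0,0,0,0,0,0,0,0,0,0,0,0,0,0,0,0,0,0,0,0,0,0,0,0,0,0,0,0,0,0,0,0,0,0,0,1,0,0,0,0,0,2.5,0,0,0,0,-1,4,0,0,0,0,-2.5,5.3,0,0,0,0,-4,6.5,0,0,0,0.7,-5.4,7.3,0,0,0,1.5,-6.8,8,0,0,0,2.6,-8,8,0,0,0,3.8,-9,8,0,0,0,5,-10,8,0,0,0,6.3,-10.6,7.8,0,0,0,7.5,-10.6,7.4,0,0,0,7.5,-10.6,7.4,0,0,0,7.5,-10.6,7.4,0,0,0,7.5,-10.6,7.4,0,0,0], claw=0)

```text
schema error: expected 1 to 20 rows
```

```bash
python3 fit.py 37; python3 - <<'E'
from meas import *
discs('top'); j,K,T=cam('scene'); c=j[100:300,170:420]; cv2.imwrite('pics/s5.png',cv2.resize(c,None,fx=3,fy=3,interpolation=cv2.INTER_CUBIC))
E
```

```text
[0.4469 0.3025 0.0118]
pred bore centre [286.9 285.9]
profile [(175, 118), (178, 118), (181, 118), (184, 118), (187, 118), (190, 117), (193, 117), (196, 117), (199, 116), (202, 116), (205, 117), (208, 117), (211, 117), (214, 116), (217, 117), (220, 117), (223, 116), (226, 106), (229, 27), (232, 28), (235, 28), (238, 28), (241, 28), (244, 31), (247, 32), (250, 32), (253, 31), (256, 32), (259, 32), (262, 32), (265, 28), (268, 119), (271, 117), (274, 117), (277, 114), (280, 26), (283, 28), (286, 27), (289, 27), (292, 26), (295, 27), (298, 28), (301, 29), (304, 31), (307, 31), (310, 31), (313, 31), (316, 31), (319, 29), (322, 108), (325, 116), (328, 115), (331, 115), (334, 115), (337, 215), (340, 216), (343, 216), (346, 217), (349, 216), (352, 216), (355, 216), (358, 215), (361, 215), (364, 214), (367, 214), (370, 213), (373, 216), (376, 29), (379, 32), (382, 30)]
0.0045 [222.9, 265.5, 298.4, 321.3]
0.0075 [225.2, 268.9, 302.4, 325.6]
0.0105 [227.6, 272.5, 306.5, 330.2]
top [ 0.4508 -0.5454] dia 70.8 fill 0.05 [547. 260.]
top [ 0.4429 -0.11  ] dia 27.1 fill 0.74 [372. 266.]
top [ 0.3878 -0.4392] dia 63.7 fill 0.56 [504. 286.]
```

View pics/s5.png

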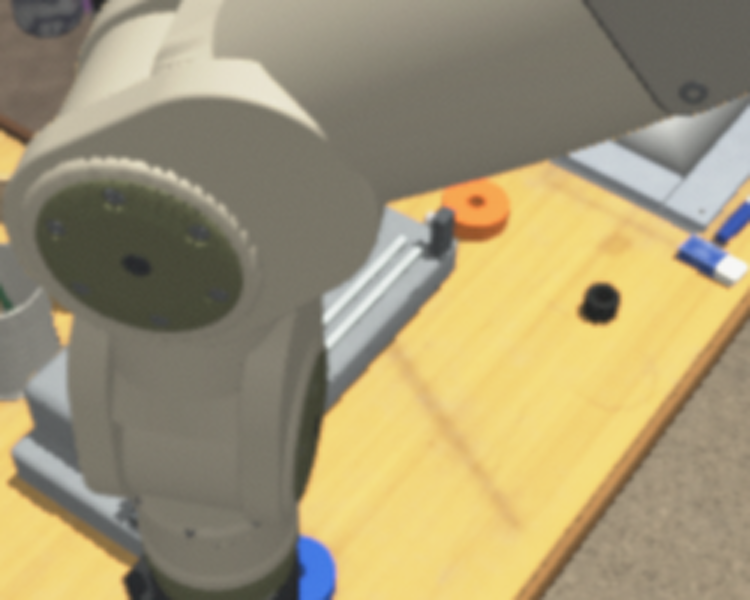

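The scene view is mostly blocked by the arm, but disc28 and the blue ring are undisturbed. The wrist profile puts disc37 centred at the tool. Repeating with fewer rows.

apply_moves(moves=[0,0,0,0,0,0,0,0,0,0,0,0,0,0,0,0,0,0,0,0,0,0,0,0,0,0,0,0,0,0,0,0,1,0,0,0,0,0,2.5,0,0,0,0,-1,3.8,0,0,0,0,-2.2,5,0,0,0,0,-3.4,6.1,0,0,0,0.4,-4.7,7,0,0,0,1.2,-6,7.6,0,0,0,2.2,-7.2,7.6,0,0,0,3.4,-8.3,7.6,0,0,0,4.6,-9.4,7.6,0,0,0,5.8,-10.4,7.6,0,0,0,7.2,-10.6,7.4,0,0,0,7.5,-10.6,7.4,0,0,0,7.5,-10.6,7.4,0,0,0,7.5,-10.6,7.4,0,0,0], claw=0)

```text
clock: 17.02
tcp_pos: [0.6326, 0.0381, 0.195]
orientation: [-0.001, 0.697, 0.717, -0.001]
wrist_force: [-0.6, -0.3, -0.5]
finger_gap: 0.0354
grip_force: 40.4
```

```bash
python3 fit.py 37; python3 - <<'E'
from meas import *
discs('top'); i,K,T=cam('wrist'); j,_,_=cam('scene'); c=j[100:300,170:420]; cv2.imwrite('pics/s6.png',np.hstack([cv2.resize(c,(400,320)),cv2.resize(i,(400,320))]))
E
```

```text
[0.6321 0.0385 0.1954]
pred bore centre [283.4 285.7]
profile [(175, 27), (178, 27), (181, 27), (184, 27), (187, 27), (190, 28), (193, 50), (196, 93), (199, 92), (202, 93), (205, 92), (208, 92), (211, 93), (214, 93), (217, 92), (220, 92), (223, 93), (226, 93), (229, 22), (232, 24), (235, 24), (238, 23), (241, 23), (244, 24), (247, 26), (250, 27), (253, 26), (256, 27), (259, 25), (262, 26), (265, 27), (268, 79), (271, 175), (274, 175), (277, 175), (280, 22), (283, 22), (286, 22), (289, 22), (292, 22), (295, 22), (298, 23), (301, 24), (304, 25), (307, 27), (310, 27), (313, 45), (316, 48), (319, 47), (322, 64), (325, 196), (328, 195), (331, 193), (334, 193), (337, 195), (340, 194), (343, 197), (346, 195), (349, 195), (352, 195), (355, 196), (358, 195), (361, 194), (364, 195), (367, 194), (370, 195), (373, 198), (376, 23), (379, 27), (382, 24)]
0.0045 [222.9, 265.3, 298.1, 320.9]
0.0075 [225.2, 268.7, 302.1, 325.3]
0.0105 [227.6, 272.3, 306.2, 329.8]
top [0.4799 0.2094] dia 61.5 fill 0.05 [248. 252.]
top [ 0.4496 -0.5453] dia 71.0 fill 0.04 [546. 260.]
top [ 0.3865 -0.4391] dia 63.3 fill 0.56 [504. 286.]
top [0.3569 0.3043] dia 73.9 fill 0.05 [205. 303.]
```

View pics/s6.png

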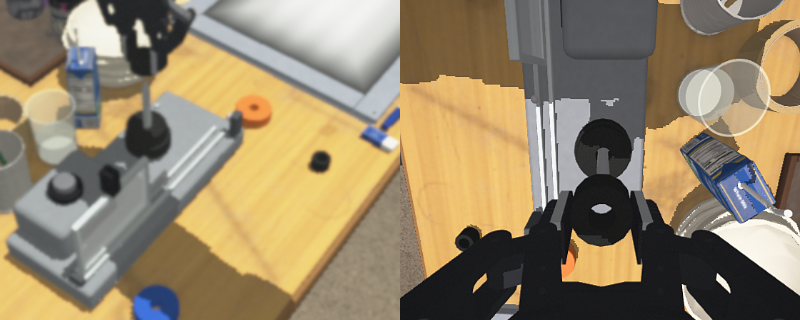

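disc55 sits on disc64, and disc37 is in hand directly over the spindle. Lower, release, and head to disc28.

apply_moves(moves=[0.05,-0.02,-0.4,0,0,0,0.05,-0.02,-0.8,0,0,0,0.05,-0.02,-1.2,0,0,0,0.05,-0.02,-1.6,0,0,0,0.05,-0.02,-2.0,0,0,0,0.05,-0.02,-2.4,0,0,0,0.05,-0.02,-2.8,0,0,0,0.05,-0.02,-3.2,0,0,0,0.05,-0.02,-3.4,0,0,0,0.05,-0.02,-3.4,0,0,0])

```text
clock: 18.05
tcp_pos: [0.6335, 0.0374, 0.1086]
orientation: [-0.001, 0.697, 0.717, -0.001]
wrist_force: [-1.0, 0.4, -0.9]
finger_gap: 0.0352
grip_force: 40.4
```

apply_moves(moves=[0,0,0,0,0,0,0,0,0,0,0,0,0,0,0,0,0,0,0,0,0,0,0,0,0,0,1,0,0,0,0,0,2.2,0,0,0,0,0,3.4,0,0,0,-1.3,-0.5,3.6,0,0,0,-2.6,-1.2,3.6,0,0,0,-3.8,-2.2,3.6,0,0,0,-5,-3.2,3.2,0,0,0,-6.2,-4.2,2.6,0,0,0,-7.2,-5.2,2,0,0,0,-7.66,-5.9,1.2,0,0,0,-7.66,-5.9,0.6,0,0,0,-7.66,-5.9,0.6,0,0,0,-7.66,-5.9,0.6,0,0,0], claw=75)

```text
clock: 19.47
tcp_pos: [0.4427, -0.1102, 0.1258]
orientation: [-0.0, 0.697, 0.717, 0.0]
wrist_force: [0.0, -0.6, -0.1]
finger_gap: 0.0643
grip_force: 0.0
```

```bash
python3 - <<'E'
from meas import *
i,K,T=discs('wrist'); print(status.get_state()['tcp_pos'])
discs('top')
j,K,T=cam('scene'); c=j[100:300,170:420]; cv2.imwrite('pics/s7.png',np.hstack([cv2.resize(c,(400,320)),cv2.resize(i,(400,320))]))
E
```

```text
wrist [ 0.439  -0.1105] dia 31.8 fill 0.84 [278. 201.]
[ 0.44363256 -0.11016793  0.1264521 ]
top [ 0.3865 -0.4391] dia 63.3 fill 0.44 [504. 286.]
top [0.3581 0.1382] dia 52.0 fill 0.06 [273. 302.]
```

View pics/s7.png

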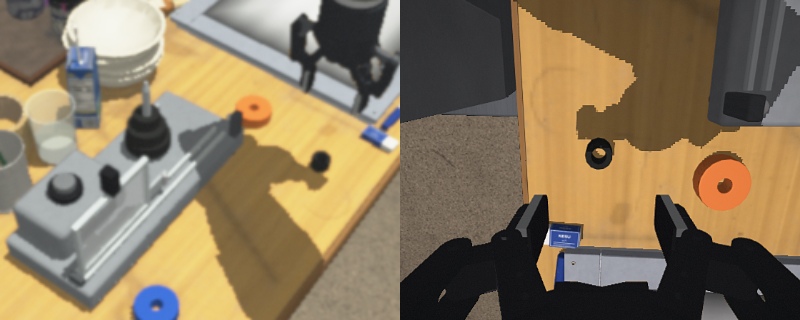

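Three discs are stacked as a cone, and disc28 is below the tool at (0.441, -0.110). Grasping it.

apply_moves(moves=[-0.1,0,-1.5,0,0,0,-0.1,0,-3,0,0,0,-0.1,0,-4.1,0,0,0,-0.1,0,-4.6,0,0,0,-0.1,0,-4.6,0,0,0,-0.1,0,-4.6,0,0,0])

```text
clock: 20.12
tcp_pos: [0.4411, -0.1098, 0.0108]
orientation: [-0.0, 0.696, 0.718, -0.0]
wrist_force: [-0.4, -0.4, 1.4]
finger_gap: 0.0642
grip_force: 0.0
```

apply_moves(moves=[0,0,0,0,0,0,0,0,0,0,0,0,0,0,0,0,0,0,0,0,0,0,0,0,0,0,0,0,0,0,0,0,0,0,0,0,0,0,1,0,0,0,0,0,2.5,0,0,0,0.4,0.4,4,0,0,0,1,1,5.4,0,0,0,2,1.8,6.5,0,0,0,3.2,2.8,7.3,0,0,0,4.4,3.8,7.4,0,0,0,5.6,4.8,7.4,0,0,0,6.8,5.6,7.4,0,0,0,7.72,5.9,7.4,0,0,0,7.72,5.9,7.4,0,0,0,7.72,5.9,7.4,0,0,0,7.72,5.9,7.4,0,0,0], claw=0)

```text
clock: 21.7
tcp_pos: [0.6328, 0.0372, 0.1957]
orientation: [-0.0, 0.697, 0.717, -0.0]
wrist_force: [-1.3, 0.1, 0.2]
finger_gap: 0.0261
grip_force: 39.7
```

```bash
python3 fit.py 28
```

```text
[0.6325 0.0369 0.1959]
pred bore centre [284.1 286.9]
profile [(176, 26), (179, 25), (182, 21), (185, 21), (188, 24), (191, 25), (194, 25), (197, 24), (200, 25), (203, 90), (206, 89), (209, 90), (212, 90), (215, 89), (218, 89), (221, 89), (224, 89), (227, 91), (230, 95), (233, 94), (236, 92), (239, 21), (242, 21), (245, 23), (248, 22), (251, 22), (254, 23), (257, 25), (260, 26), (263, 25), (266, 18), (269, 171), (272, 169), (275, 168), (278, 31), (281, 21), (284, 21), (287, 21), (290, 21), (293, 22), (296, 22), (299, 23), (302, 25), (305, 26), (308, 25), (311, 35), (314, 190), (317, 188), (320, 189), (323, 189), (326, 190), (329, 188), (332, 187), (335, 190), (338, 188), (341, 189), (344, 190), (347, 189), (350, 189), (353, 191), (356, 190), (359, 190), (362, 190), (365, 189), (368, 188), (371, 190), (374, 186), (377, 22), (380, 23), (383, 24)]
0.0045 [233.6, 266.6, 299.3, 312.8]
0.0075 [236.0, 270.1, 303.3, 317.0]
0.0105 [238.6, 273.7, 307.4, 321.4]
```

apply_moves(moves=[0.05,0.02,-0.4,0,0,0,0.05,0.02,-0.8,0,0,0,0.05,0.02,-1.2,0,0,0,0.05,0.02,-1.6,0,0,0,0.05,0.02,-2.0,0,0,0,0.05,0.02,-2.4,0,0,0,0.05,0.02,-2.7,0,0,0,0.05,0.02,-2.9,0,0,0,0.05,0.02,-2.9,0,0,0])

```text
clock: 22.5
tcp_pos: [0.6339, 0.0379, 0.1214]
orientation: [-0.001, 0.697, 0.717, -0.001]
wrist_force: [-0.8, -0.4, -1.5]
finger_gap: 0.0265
grip_force: 39.7
```

apply_moves(moves=[0,0,0,0,0,0,0,0,0,0,0,0,0,0,0,0,0,0,0,0,0,0,0,0,0,0,1,0,0,0,0,0,1.6,0,0,0,0,0,1.6,0,0,0], claw=60)

```text
clock: 23.08
tcp_pos: [0.637, 0.0378, 0.1673]
orientation: [0.003, 0.697, 0.717, 0.002]
wrist_force: [0.3, -0.9, 1.0]
finger_gap: 0.0513
grip_force: 0.0
```

Gentle touch-down on the stack with the fingers straddling the spindle, to confirm everything is home.

apply_moves(moves=[0,0,0,0,0,0,0,0,0,0,0,0,0,0,0,0,0,0,0,0,0,0,0,0,0,0,-0.3,0,0,0,0,0,-0.6,0,0,0,0,0,-0.8,0,0,0,0,0,-1.0,0,0,0,0,0,-1.1,0,0,0,0,0,-1.2,0,0,0,0,0,-1.2,0,0,0], claw=20)

```text
clock: 24.0
tcp_pos: [0.6347, 0.0379, 0.1344]
orientation: [0.0, 0.697, 0.717, 0.0]
wrist_force: [-3.6, -0.1, 6.9]
finger_gap: 0.0173
grip_force: 3.6
```

```bash
python3 - <<'E'
from h import *
s=status.get_state(); print(s['tcp_pos'],s['wrist_force'],s['finger_gap'])
E
```

```text
[0.63467094 0.03792449 0.13440614] [-3.60031612 -0.10882748  6.89653192] 0.01732389579450921
```

Contact comes at exactly the right height (top of stack ≈126 mm), so all four discs are home. Now the guard.

apply_moves(moves=[0,0,1.2,0,0,0,0,0,2.6,0,0,0,0,0.4,2.8,0,0,0,-0.7,1.6,2.8,0,0,0,-1.4,2.8,2.8,0,0,0,-2.1,4,2.8,0,0,0,-2.8,5.2,2.8,0,0,0,-2.8,5.82,2.6,0,0,0,-2.8,5.82,1.6,0,0,0,-2.8,5.82,0.7,0,0,0,-2.8,5.82,0.7,0,0,0,-2.8,5.82,0.7,0,0,0], claw=60)

```text
clock: 25.0
tcp_pos: [0.5637, 0.1834, 0.1496]
orientation: [-0.001, 0.697, 0.717, -0.001]
wrist_force: [0.1, 0.5, 0.6]
finger_gap: 0.0512
grip_force: 0.0
```

apply_moves(moves=[0,0,0,0,0,0,0,0,0,0,0,0,0,0,0,0,0,0,0,0,0,0,0,0,0,0,0,0,0,0,0.01,-0.4,0,0,0,0,0.03,-1,0,0,0,0,0.05,-1.6,0,0,0,0,0.06,-2.2,0,0,0,0,0.08,-2.8,0,0,0,0,0.1,-3.4,0,0,0,0,0.12,-4,0,0,0,0,0.13,-4.6,0,0,0,0,0.15,-5,0,0,0,0,0.15,-5.2,0,0,0,0], claw=0, newtons=60)

```text
clock: 26.25
tcp_pos: [0.568, 0.0519, 0.1524]
orientation: [0.0, 0.697, 0.717, -0.0]
wrist_force: [-5.1, 0.2, 6.4]
finger_gap: 0.019
grip_force: 59.9
```

apply_moves(moves=[0,-0.2,0,0,0,0,0,-0.4,0,0,0,0,0.01,-0.55,0,0,0,0,0.02,-0.7,0,0,0,0,0.02,-0.8,0,0,0,0,0.02,-0.85,0,0,0,0,0.02,-0.85,0,0,0,0])

```text
clock: 26.83
tcp_pos: [0.5685, 0.0335, 0.1524]
orientation: [-0.001, 0.697, 0.717, 0.001]
wrist_force: [-4.4, 5.4, 5.7]
finger_gap: 0.019
grip_force: 59.9
```

apply_moves(moves=[0,-0.06,0,0,0,0,0,-0.12,0,0,0,0,0,-0.12,0,0,0,0,0,-0.12,0,0,0,0])

```text
clock: 27.17
tcp_pos: [0.5685, 0.0333, 0.1524]
orientation: [-0.003, 0.696, 0.718, 0.003]
wrist_force: [-3.4, 15.3, 5.8]
finger_gap: 0.0191
grip_force: 59.9
```

The guard is at its hard stop (15 N, no further motion). Release and move over the button.

apply_moves(moves=[0,0.12,0,0,0,0,0,0.12,0,0,0,0,0,0.12,0,0,0,0,0,0.12,0,0,0,0,0,0.12,0,0,0,0,0,0.12,1.2,0,0,0,0,0.12,2.4,0,0,0,0.4,1.3,2.6,0,0,0,0.8,2.5,2.6,0,0,0,1.3,3.8,2.6,0,0,0,1.9,5.1,2.4,0,0,0,2.58,6.3,2,0,0,0,2.58,6.3,1.6,0,0,0,2.58,6.3,1.6,0,0,0,2.58,6.3,1.6,0,0,0], claw=50)

```text
clock: 28.42
tcp_pos: [0.6327, 0.1861, 0.1894]
orientation: [-0.001, 0.697, 0.717, -0.001]
wrist_force: [0.3, -0.6, 0.5]
finger_gap: 0.0426
grip_force: 0.0
```

```bash
python3 - <<'E'
from h import *
i,K,T=cam('wrist'); j,K2,T2=cam('scene'); print(status.get_state()['tcp_pos'], proj(K,T,(.6334,.1893,.112)), proj(K2,T2,(.569,.0335,.172)),proj(K2,T2,(.6334,.1893,.112)))
cv2.imwrite('pics/s8.png',np.hstack([cv2.resize(j[120:300,160:400],(427,320)),cv2.resize(i,(373,280),interpolation=3).repeat(1,0) if 0 else cv2.resize(i,(373,320))]))
E
```

```text
[0.63334222 0.18542515 0.19113568] [285.36471065 213.07465746] [288.02690614 158.54235634] [211.51496099 211.85919566]
```

View pics/s8.png

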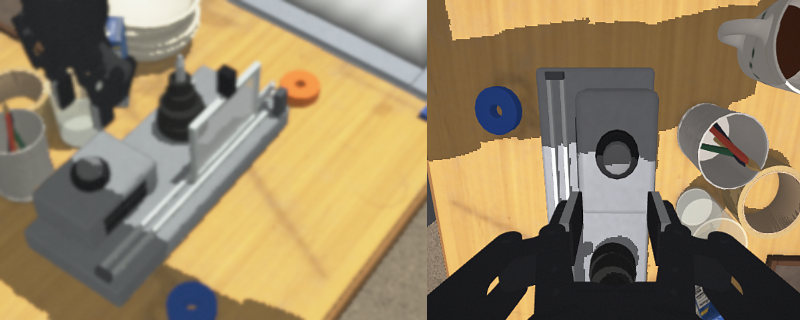

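The scene view shows the guard shut in front of the complete stack, with the knob at the far end near the catch. The wrist view shows the button at about (285,203), slightly off the prediction, so I'll backproject it.

```bash
python3 - <<'E'
from h import *
i,K,T=cam('wrist'); g=cv2.cvtColor(i,cv2.COLOR_BGR2GRAY)
for z in (.1,.106,.112): print(z,back(K,T,(285,203),z).round(4))
print(g[160:250:2,285].tolist()); print(g[203,240:330:2].tolist()); print(status.get_state()['tcp_pos'])
cv2.imwrite('pics/b.png',cv2.resize(i[150:260,230:340],None,fx=5,fy=5))
E
```

```text
0.1 [0.6341 0.1912 0.1   ]
0.106 [0.634 0.193 0.106]
0.112 [0.6339 0.1948 0.112 ]
[90, 90, 92, 92, 59, 18, 29, 22, 25, 21, 22, 18, 67, 65, 84, 80, 80, 79, 77, 79, 75, 78, 78, 77, 77, 74, 63, 167, 163, 160, 160, 157, 157, 161, 45, 47, 27, 190, 185, 187, 185, 186, 184, 184, 186]
[192, 193, 192, 191, 192, 209, 0, 21, 17, 66, 30, 22, 77, 77, 75, 78, 78, 77, 77, 78, 77, 78, 77, 77, 76, 78, 78, 77, 76, 76, 76, 76, 70, 18, 18, 17, 20, 17, 43, 129, 85, 88, 92, 90, 91]
[0.63354679 0.185348   0.19150156]
```

View pics/b.png

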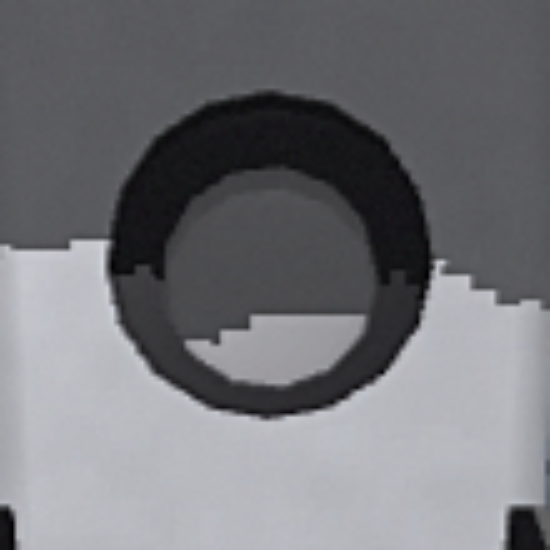

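The button's top face centre is at pixel (284,207), which is about (0.634, 0.192). Close the fingers and press.

apply_moves(moves=[0.02,0.27,0,0,0,0,0.02,0.27,0,0,0,0,0.02,0.27,0,0,0,0,0.02,0.27,0,0,0,0,0.02,0.27,0,0,0,0,0.02,0.27,-1,0,0,0,0.02,0.27,-1.8,0,0,0,0.02,0.27,-2.3,0,0,0,0.02,0.27,-2.6,0,0,0,0.02,0.27,-2.8,0,0,0,0.02,0.27,-2.9,0,0,0,0.02,0.27,-3.0,0,0,0,0.02,0.27,-3.1,0,0,0,0.02,0.27,-3.1,0,0,0,0.02,0.27,-3.1,0,0,0], claw=0, newtons=30)

```text
clock: 29.82
tcp_pos: [0.6344, 0.1934, 0.1144]
orientation: [0.001, 0.697, 0.717, 0.001]
wrist_force: [-2.4, -0.1, 5.6]
finger_gap: -0.0002
grip_force: 2.3
```

Near the bottom at 5.6 N. Push a little further to the stop.

apply_moves(moves=[0,0,-0.06,0,0,0,0,0,-0.12,0,0,0,0,0,-0.14,0,0,0,0,0,-0.14,0,0,0,0,0,-0.14,0,0,0])

```text
clock: 30.23
tcp_pos: [0.6346, 0.1935, 0.1138]
orientation: [0.001, 0.697, 0.717, 0.001]
wrist_force: [-7.8, -2.4, 19.4]
finger_gap: -0.0001
grip_force: 9.5
```

It is bottomed out: the force jumped to 19 N with only 0.6 mm of movement. Letting it go.

apply_moves(moves=[0,0,0.6,0,0,0,0,0,1.8,0,0,0,0,0,3.2,0,0,0,0,0,4.5,0,0,0,0,0,5,0,0,0,-1,0,5,0,0,0,-2.4,0,5,0,0,0,-3.8,0,5,0,0,0,-5,0,5,0,0,0,-5,0,5,0,0,0,-5,0,5,0,0,0,-5,0,5,0,0,0])

```text
clock: 31.23
tcp_pos: [0.5102, 0.1936, 0.2354]
orientation: [0.001, 0.697, 0.717, 0.001]
wrist_force: [-0.0, -0.3, 0.7]
finger_gap: -0.0001
grip_force: 0.0
```

```bash
python3 - <<'E'
from h import *
j,K,T=cam('top'); cv2.imwrite('pics/f.png',cv2.resize(j[155:285,190:400],None,fx=3.8,fy=3.8,interpolation=cv2.INTER_CUBIC))
s=status.get_state(); print(s['clock'],s['tcp_pos'],s['wrist_force'])
d=np.load('top.npz')
print(3.8*(proj(K,T,(.569,.0335,.172))-[190,155]))
E
```

```text
31.2833 [0.51055358 0.19355466 0.23516308] [ 1.1334977  -0.26926952 -0.04109091]
[481.57338708 198.89260793]
```

View pics/f.png

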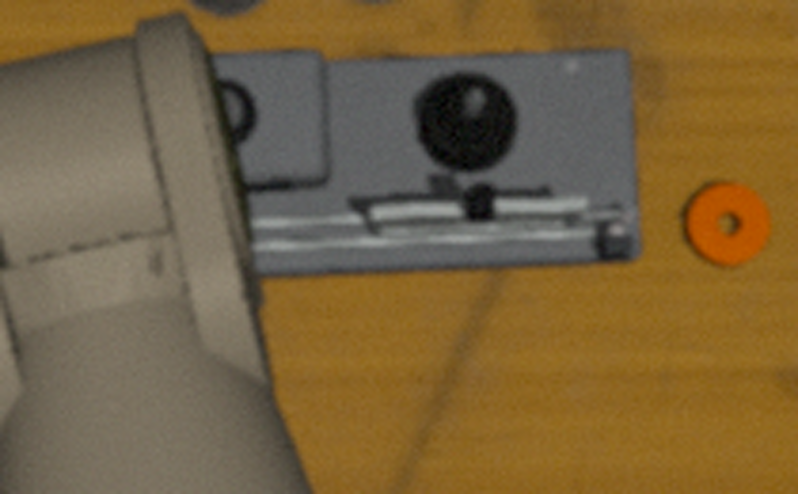

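The top view shows the guard shut with its knob at (481,202), as expected for shut. The stack is on the spindle at (467,122), and no black discs are left on the visible part of the desk.

```bash
python3 -c "from workcell import job; print(job.hand_in())"
```

```text
the job is handed in; nothing more can be done
None
```

The job is handed in: all four black discs present (64, 55, 37 and 28 mm) are stacked home on the spindle, largest at the bottom, the guard was pushed shut to its stop, and the start button was then pressed fully down and let go, ending at about 31 s.

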